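Release the loaf press's swing bolt

TASK

On the steel loaf press, unscrew the wing nut until it just clears the lip of the slotted lug, raising it no more than a centimetre off the lug, then swing the hinged bolt out of the slot and well down to the side (more than 60 degrees from upright) so that the lid is free. Feel your way: do not force the nut against the lug while it still catches, do not lean on the lid, and leave the other things on the counter where they are.

Things in the scene. Friction and masses are not known exactly. Their poses are not given: they have to be found in the camera images.
- nut_grip (a point): steel wing nut: point on its axis, 29 mm above its underside, where the wings are gripped. The flat wings stand 8 to 34 mm above the underside, span 55 mm along this frame's x and are 10 mm thick along its y; below them is a round hub 17 mm wide. z runs up the bolt, whose threaded end, 9 mm thick, sticks up between and above the wings
- nut_under (a point): centre of the wing nut's underside, on the bolt's axis. Quick thread: the nut loosens counter-clockwise seen from above and rises 16 mm per full turn; turning takes about 0.06 N m (a little more while the lid presses up) and it stays where it is left
- nut_rise: the nut's washer, 24 mm wide, 2.5 mm thick, at the nut's underside; it rises with the nut and does not turn. Origin: centre of its underside
- lug_seat (a point): seat of the forked lug on the lid's edge: on its flat top, on the upright bolt's line, level with the lid's top. z up; -x is the slot's open end, where the bolt swings out. Slot 12 mm wide. The washer sits behind a lip 3 mm high, 13.5 to 19.5 mm out from the bolt's line; swinging on an arc, it passes freely with its underside 5 to 6 mm above the seat, rubs or catches lower
- lid: the press's flat steel lid, 158 by 208 mm; origin at the centre of its top, axes as the lug's. It is sprung (about 1 N per mm) and follows the nut up as that is loosened, by 1 to 9 mm, until it rises no further; how far differs each time. A bar handle 35 mm tall stands on it 130 mm from the bolt
- bolt_pivot (a point): hinge at the lower end of the swing bolt, on the press's side, 35 mm above the counter; the bolt, 8 mm thick, turns about this frame's y; z runs up the bolt. With the lid pressed right down the seat is 105 mm above the hinge
- bolt_tip (a point): the free, upper end of the bolt, 173 mm from the hinge
- bolt (a joint): angle of the swing bolt in rad: 0 upright in the slot, growing as it swings outward (towards -x of the lug's frame) and down, to 1.9 at most. Its hinge is stiff (about 0.3 N m, that is about 2 N at the tip), so the bolt stays at whatever angle it is left
- mustard: bystander, to be left alone: upright squeeze bottle, 54 mm wide, 150 mm tall; origin under its centre
- jar: bystander, to be left alone: closed glass jar, 80 mm wide, 110 mm tall; origin under its centre
- shaker: bystander, to be left alone: small shaker, 42 mm wide, 75 mm tall, stands beside the bolt; origin under its centre
- ramekin: bystander, to be left alone: small white bowl, 72 mm wide, 36 mm tall, stands beside the bolt; origin under its centre
- cup: bystander, to be left alone: paper cup, 72 mm wide, 90 mm tall; origin under its centre
- turner: bystander, to be left alone: spatula lying flat; origin under its centre
- plate: bystander, to be left alone: white plate, 200 mm wide, 18 mm tall; origin under its centre

How it is judged:
By the outcome, as a careful person would: the job done as asked, in the order asked, and still so for the second after the job is handed in, with the robot touching nothing.
It also fails if it takes over 67 s, if anything falls off the work surface, if the arm or the gripper's body presses on something with over 40 N, if the wrist force passes 120 N, or if a joint passes its speed limit or range.

ROBOT

A 6-joint arm with a two-finger parallel gripper is mounted at the origin on the work surface. World frame = base frame: x ahead of the robot, y to its left, z up, the work surface at z = 0. Lengths are in m, angles in degrees, forces in N, time in s.
With the tool pointing down it reaches from about 0.4 to 0.825 m from the base axis. Payload 7 kg.
Tool frame: the origin (TCP) lies at the very end of the fingers, on their centre line; the grasp point (between the pads) lies 19 mm behind it (ctrl.tcp_to_grasp is the distance from the TCP to the grasp point, in m); z points along the fingers, y is the direction in which the jaws open and shut (so a half turn about z gives the same grasp; the last joint's range is limited). The gripper opens to 88 mm and grips with 3 to 60 N. Pads are 19 mm wide; open, the fingers measure 130 mm over their backs; the gripper's body (78 mm by 193 mm) begins 47 mm behind the grasp point.
Start: joints at [83.715, 20.546, 0.682, 0, -70.136, -16.507], TCP at [0.261, 0.622, 0.227] pointing down, gripper open.
Joint ranges: [-176.03, 176.03], [-82.01, 121.73], [-58.28, 71.71], [-173.87, 95.51], [-174.79, -0.11], [-173.66, 173.66]. Speed limits (degrees/s): [136.94, 136.94, 172.46, 180, 180, 180].

INTERFACE

Orientations are given as [roll, pitch, yaw] about the fixed x, y, z axes, in that order (R = Rz(yaw) Ry(pitch) Rx(roll)).
In Python, from plant import ctrl gives the robot as it stands.
- The arm moves only by the tool jog_arm, never from a script. Its argument "commands" is a list of rows, each an object of numbers: "x", "y", "z": the shift along the tool's x, y, z in cm; "roll": the turn about the tool's z in rad. In form: [{"x": .., "y": .., "z": .., "roll": ..}, ...]. A call has 1 to 12 rows; each row shifts and turns the commanded pose from where the row before left it, along the tool's axes as they then stand; what a row does not reach is not made up. A row lasts 1/10 s, in which the tool goes at most 50 mm and 8.59 degrees, less where a joint would pass 70% of its speed; a pose out of reach is approached as far as the arm can. A call is refused whole if a number of a shift passes 5 or a number of a turn 0.15, either way. A call with a gripper value outside its range is refused whole. "gripper" is the finger opening in cm, from 0 to 8.76, set as the call begins (left out, the last holds). The fingers move at their own pace and stop on an object; the grip force is fixed at half the most. Time passes only in rows, so rows that do not move let the fingers close. It gives the time, the measured TCP pose, the force and the opening at its end, in the units of the state.
- ctrl.get_obs(): the state, without advancing time (a new reading comes with each control period).
- ctrl.snapshot(name): name is "scene" or "top"; returns a dict with "image" (384x512x3 uint8, red, green, blue), "mtx" (3x3 intrinsics, pixels), "position" and "orientation" of the camera in the world. Camera axes: x right, y up, looking along -z (the intrinsics and any distortion apply to the point x, -y, -z); pixel columns grow to the right and rows downward; lengths in m; the calibration is good to about 2 mm. A picture is of the moment at which its call begins. There is no depth.
- ctrl.close_job(): hands the job in, once; it reports no verdict.
Trained networks look in the newest picture that a camera, given by its name, has taken for a name from the list of things; names that differ only in an ending like _2 or _b are one class to them, and where a whole thing is asked for, a point or a joint stands for the part that bears it (a point fixed in the world has none). Each returns a list of dicts, best first, with "confidence" (0 to 1); they miss things now and then, are a little off and sometimes report something else, mostly with a low value. They report only what shows in the picture. A call takes as long as a camera call.
- ctrl.search_frame(camera, query): "position" ([column, row] as shares, 0 to 1, of the picture: columns of its width, rows of its height, amid what is visible of it).
- ctrl.regions_of(camera, query): "mask" (384x512 bool, what is visible of it) and "position" ([column, row] as shares, 0 to 1, of the picture: columns of its width, rows of its height, amid what is visible of it).
The state is a dict: "clock": time; "joint_pos": joint angles; "qvel": joint speeds; "tau": joint torques, N m; "tool_pos": TCP position; "orientation": TCP orientation; "force": force on the tool from outside, world axes, zero at the start; "moment": the same for the moment, N m; "opening": finger opening in m.
Only numpy, scipy, OpenCV 4.12 (cv2) and the standard library are available. Lean on these libraries where they do the work, as an engineer would, in place of code of your own. Each camera call takes 0.05 s, during which the arm holds its last target.

## Working session

There is one attempt and no reset: what is moved stays moved. The work goes in short steps, Python scripts to look and compute and a tool call to move; the robot and the scene stay as the last step left them, time stands still between calls to the robot, and variables do not carry over. Pictures are saved under pics/ and viewed, and the job is handed in when it is done.

Besides the shell and the picture viewer there is one more tool, called after "Call:" by a JSON object that holds its "fn" and its "kwargs". jog_arm: Moves the arm, as the interface text tells. Its arguments: {"type":"object","properties":{"commands":{"type":"array"},"gripper":{"type":"number"}},"required":["commands"]}

```bash
mkdir -p pics; ls
cat > h.py <<'E'
import numpy as np, cv2
from plant import ctrl
from scipy.spatial.transform import Rotation as Rn
def snap(n,f):
    s=ctrl.snapshot(n); cv2.imwrite(f'pics/{f}.png',s['image'][:,:,::-1]); return s
def Rc(s):
    o=np.array(s['orientation'],float)
    return o if o.shape==(3,3) else Rn.from_euler('xyz',o,degrees=True).as_matrix()
def proj(s,P):
    p=(np.atleast_2d(P)-s['position'])@Rc(s); q=np.c_[p[:,0],-p[:,1],-p[:,2]]@np.array(s['mtx']).T
    return q[:,:2]/q[:,2:]
def ray(s,uv):
    d=np.linalg.inv(np.array(s['mtx']))@[uv[0],uv[1],1]; d=Rc(s)@[d[0],-d[1],-d[2]]; return np.array(s['position']),d/np.linalg.norm(d)
def tri(s1,u1,s2,u2):
    a,d=ray(s1,u1);b,e=ray(s2,u2); t=np.linalg.lstsq(np.c_[d,-e],b-a,rcond=None)[0]
    p,q=a+t[0]*d,b+t[1]*e; return (p+q)/2,np.linalg.norm(p-q)
def atz(s,uv,z):
    a,d=ray(s,uv); return a+d*(z-a[2])/d[2]
E
python3 - <<'E'
from h import *
import pickle
S={}
for n in ('scene','top'):
    s=S[n]=snap(n,n+'0'); print(n,s['position'],s['orientation'],np.array(s['mtx']).tolist(),s.keys())
    for q in ('nut_grip','nut_under','nut_rise','lug_seat','lid','bolt_pivot','bolt_tip','bolt','mustard','jar','shaker','ramekin','cup','turner','plate'):
        print(q,[(np.round(np.array(r['position'])*[512,384],1).tolist(),round(r['confidence'],2)) for r in ctrl.search_frame(n,q)[:2]])
pickle.dump(S,open('S0.pkl','wb'))
print(ctrl.get_obs(), ctrl.tcp_to_grasp)
E
```

```text
pics
scene [ 0.93114861 -0.51010499  1.02281983] [33.81151539  0.44585987 36.76068099] [[386.6544742102801, 0.0, 253.94717338489033], [0.0, 386.6544742102801, 195.37343690605863], [0.0, 0.0, 1.0]] dict_keys(['image', 'mtx', 'position', 'orientation'])
nut_grip [([287.4, 189.2], 0.51)]
nut_under [([284.0, 191.8], 0.44)]
nut_rise [([280.4, 190.3], 0.48), ([287.3, 108.7], 0.27)]
lug_seat [([257.6, 177.2], 0.77)]
lid [([256.8, 176.8], 0.85)]
bolt_pivot [([282.5, 193.6], 0.54)]
bolt_tip [([280.0, 191.8], 0.68)]
bolt [([283.3, 189.7], 0.69)]
mustard [([195.6, 301.0], 0.78), ([284.3, 192.0], 0.53)]
jar [([350.2, 152.9], 0.86)]
shaker [([260.6, 240.9], 0.69), ([196.4, 299.7], 0.64)]
ramekin [([313.5, 194.8], 0.89)]
cup [([286.1, 108.7], 0.81)]
turner [([123.0, 312.7], 0.87), ([312.9, 197.3], 0.71)]
plate [([329.3, 258.9], 0.94)]
top [ 0.42888439 -0.0648387   1.52610039] [  5.97633593   1.6161266  -91.21120008] [[429.73374145621494, 0.0, 254.37500536947476], [0.0, 429.73374145621494, 183.09084446507993], [0.0, 0.0, 1.0]] dict_keys(['image', 'mtx', 'position', 'orientation'])
nut_grip []
nut_u
[... 431 characters left out ...]
.6], 0.6)]
plate [([251.6, 118.4], 0.95)]
{'clock': 1.6, 'joint_pos': array([ 8.37156357e+01,  2.05456569e+01,  6.81024675e-01,  1.27194565e-03,
       -7.01350641e+01, -1.65079756e+01]), 'qvel': array([-0.13746214, -0.02039784,  0.04086295,  0.06477667,  0.01268902,
       -0.00730429]), 'tau': array([-1.05795138e-03, -5.82375240e+01,  2.93311501e+01,  7.00251460e+00,
        1.27381171e-02, -1.86791254e-05]), 'tool_pos': array([0.26149454, 0.62226737, 0.22656608]), 'orientation': array([-1.79999369e+02, -1.06068325e-03, -2.27919077e+01]), 'force': array([-0.83551687,  0.27292306, -0.24414899]), 'moment': array([-0.0104778 ,  0.01226836,  0.08013758]), 'opening': 0.08763182339046517} 0.0188
```

Run:
```python
import cv2
a=cv2.imread('pics/scene0.png');b=cv2.imread('pics/top0.png')
cv2.imwrite('pics/scene0c.png',cv2.resize(a[130:280,190:390],None,fx=4,fy=4,interpolation=cv2.INTER_CUBIC))
cv2.imwrite('pics/top0c.png',cv2.resize(b[110:260,160:360],None,fx=4,fy=4,interpolation=cv2.INTER_CUBIC))
```

```text
(no output)
```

View pics/scene0.png

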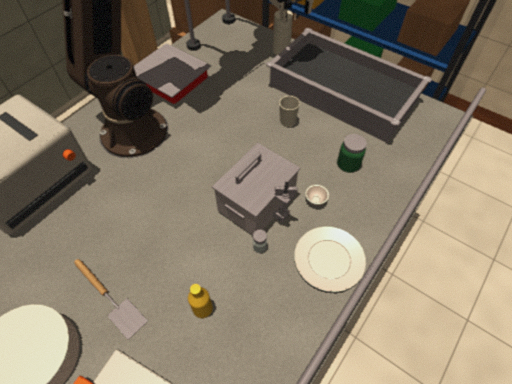

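View pics/scene0c.png

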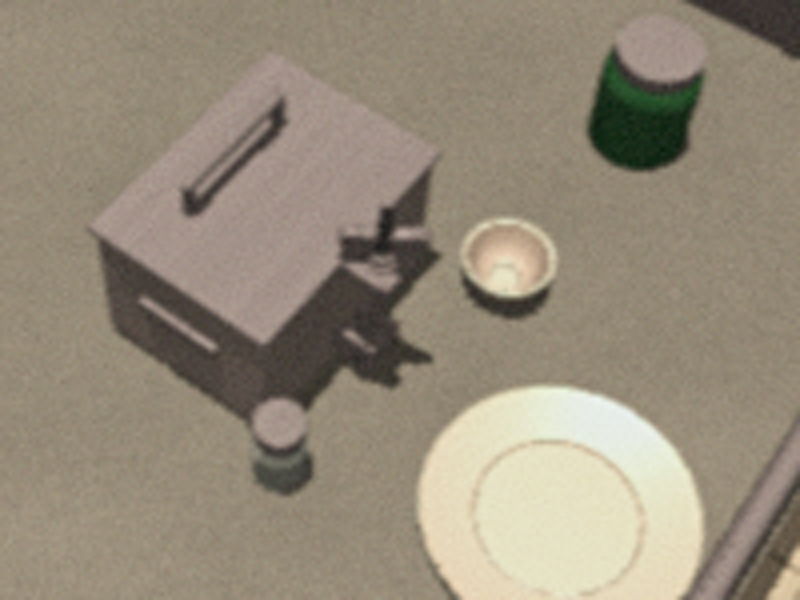

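View pics/top0c.png

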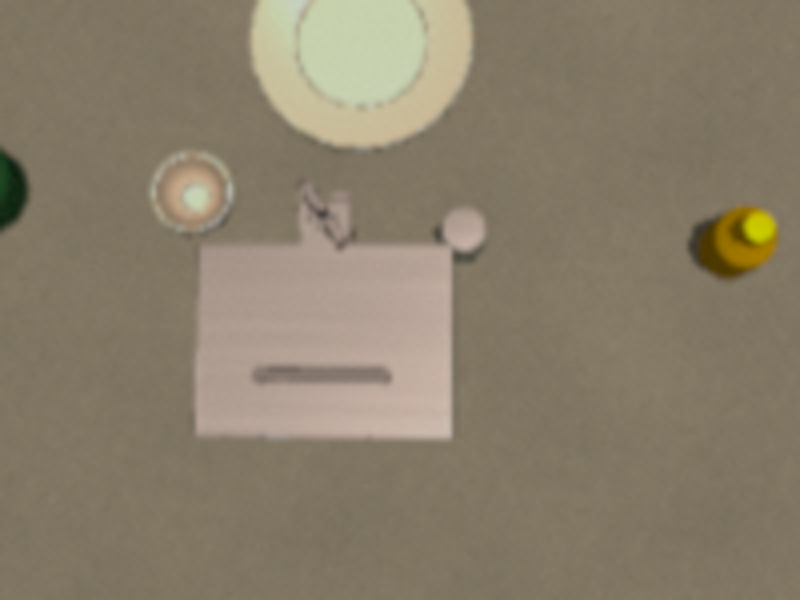

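View pics/top0.png

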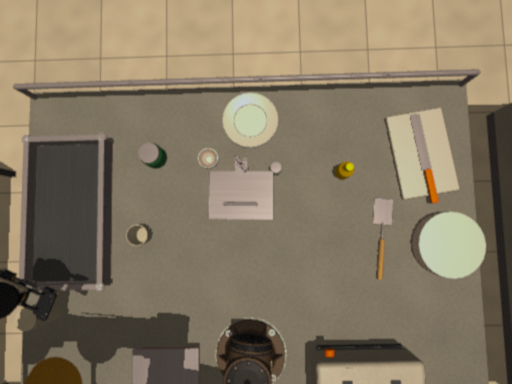

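Run:
```python
from h import *
import pickle
S=pickle.load(open('S0.pkl','rb'))
for n,(r0,r1,c0,c1) in dict(scene=(165,225,260,315),top=(145,180,220,260)).items():
    im=S[n]['image'][r0:r1,c0:c1,::-1]; f=600//(r1-r0); cv2.imwrite(f'pics/{n}z.png',cv2.resize(im,None,fx=f,fy=f,interpolation=cv2.INTER_CUBIC)); print(n,f)
f=lambda p,o:np.array(p)/4+o
so=np.array([190,130]);to=np.array([160,110])
sc=[f(p,so) for p in ((92,231),(265,344),(440,155),(272,55))]
tp=[f(p,to) for p in ((452,437),(452,246),(200,246),(196,437))]
for a,b in zip(sc,tp): print(tri(S['scene'],a,S['top'],b), atz(S['top'],b,.14))
```

```text
scene 10
top 17
(array([ 0.45821028, -0.08479454,  0.13036965]), np.float64(0.00410774791233792)) [ 0.45664323 -0.08617275  0.14      ]
(array([ 0.61320758, -0.08889763,  0.13546084]), np.float64(0.003788949368284456)) [ 0.61124682 -0.09013894  0.14      ]
(array([0.61884534, 0.11745976, 0.13068421]), np.float64(0.0031720426036615772)) [0.61635342 0.11520766 0.14      ]
(array([0.46276044, 0.12276884, 0.12973796]), np.float64(0.003865220401322723)) [0.46112183 0.12005112 0.14      ]
```

View pics/scenez.png

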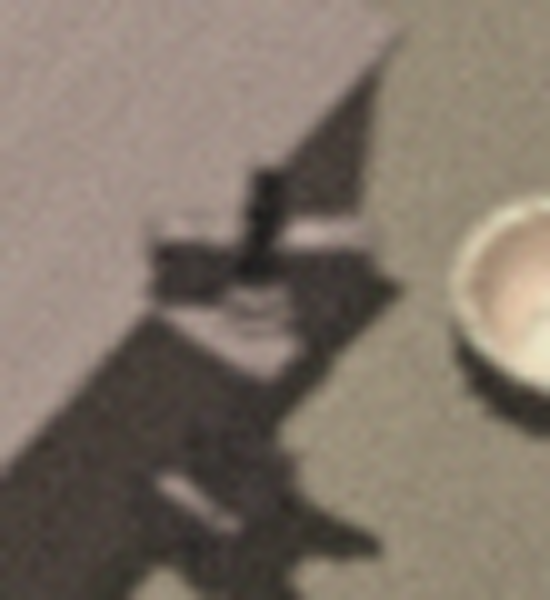

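View pics/topz.png

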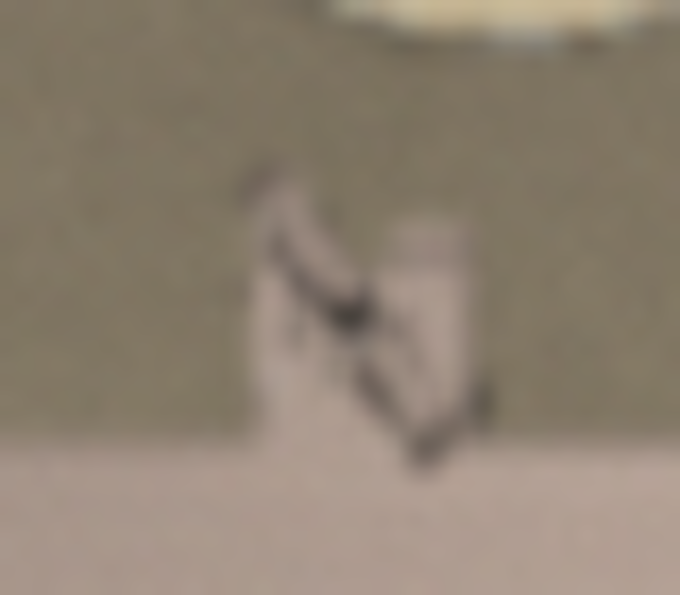

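Run:
```python
from h import *
import pickle
S=pickle.load(open('S0.pkl','rb'));s,t=S['scene'],S['top']
g=lambda p:np.array(p)/10+[260,165]
h=lambda p:np.array(p)/17+[220,145]
for a,b,z in (((265,172),(350,310),.208),((155,225),(428,450),.177),((372,235),(262,180),.177)):
    print(tri(s,g(a),t,h(b)),'scene@z',atz(s,g(a),z),'top@z',atz(t,h(b),z))
c=[.538,.0166]
for z in (.14,.1316): print(proj(s,[[*c,z]]),proj(t,[[*c,z]]))
```

```text
(array([0.63529513, 0.01377997, 0.19281602]), np.float64(0.006066659500446795)) scene@z [0.6427585  0.00642542 0.208     ] top@z [0.63064916 0.01090087 0.208     ]
(array([6.11837737e-01, 5.15038376e-04, 1.64025356e-01]), np.float64(0.0038653741092479817)) scene@z [ 0.61796239 -0.00577749  0.177     ] top@z [ 0.60866284 -0.00140192  0.177     ]
(array([0.66280322, 0.03013837, 0.16874739]), np.float64(0.002531755012790173)) scene@z [0.66626497 0.02586004 0.177     ] top@z [0.66040369 0.02873829 0.177     ]
[[256.45201131 176.07815597]] [[240.6012852  194.73937928]]
[[256.4590556  177.83365779]] [[240.7561757  194.93826073]]
```

Call:
{"fn": "jog_arm", "kwargs": {"commands": [{"x": 1.8,"y": 1.3,"z": -1.0},{"x": 3.6,"y": 2.6,"z": -1.0},{"x": 3.6,"y": 2.6,"z": -1.0},{"x": 3.6,"y": 2.6,"z": -1.0},{"x": 3.6,"y": 2.6,"z": -0.5},{"x": 3.6,"y": 2.6},{"x": 3.6,"y": 2.6},{"x": 3.6,"y": 2.6},{"x": 3.6,"y": 2.6},{"x": 3.6,"y": 2.6},{"x": 3.6,"y": 2.6},{"x": 3.6,"y": 2.6}]}}

```text
validation failed for argument at $.co...
```

Call:
{"fn": "jog_arm", "kwargs": {"commands": [{"x": 1.8,"y": 1.3,"z": -1.0,"roll": 0},{"x": 3.6,"y": 2.6,"z": -1.0,"roll": 0},{"x": 3.6,"y": 2.6,"z": -1.0,"roll": 0},{"x": 3.6,"y": 2.6,"z": -1.0,"roll": 0},{"x": 3.6,"y": 2.6,"z": -0.5,"roll": 0},{"x": 3.6,"y": 2.6,"z": 0,"roll": 0},{"x": 3.6,"y": 2.6,"z": 0,"roll": 0},{"x": 3.6,"y": 2.6,"z": 0,"roll": 0},{"x": 3.6,"y": 2.6,"z": 0,"roll": 0},{"x": 3.6,"y": 2.6,"z": 0,"roll": 0},{"x": 3.6,"y": 2.6,"z": 0,"roll": 0},{"x": 3.6,"y": 2.6,"z": 0,"roll": 0}]}}

```text
clock: 2.8
tool_pos: [0.5279, 0.1839, 0.2724]
orientation: [-179.9, -0.0, -22.8]
force: [0.7, -0.6, 0.1]
opening: 0.0876
```

Call:
{"fn": "jog_arm", "kwargs": {"commands": [{"x": 3.6,"y": 2.6,"z": 0,"roll": 0},{"x": 3.6,"y": 2.6,"z": 0,"roll": 0},{"x": 3.6,"y": 2.6,"z": 0,"roll": 0},{"x": 3.6,"y": 2.6,"z": 0,"roll": 0},{"x": 2.0,"y": 1.6,"z": 0,"roll": 0},{"x": 0,"y": 0,"z": 0,"roll": 0.1},{"x": 0,"y": 0,"z": 0,"roll": 0.14},{"x": 0,"y": 0,"z": 0,"roll": 0.14},{"x": 0,"y": 0,"z": 0,"roll": 0.14},{"x": 0,"y": 0,"z": 0,"roll": 0.14},{"x": 0,"y": 0,"z": 0,"roll": 0.14},{"x": 0,"y": 0,"z": 0,"roll": 0.14}]}}

```text
clock: 4.0
tool_pos: [0.6317, 0.0114, 0.2722]
orientation: [-180.0, -0.0, -77.0]
force: [0.9, -0.2, -1.0]
opening: 0.0874
```

Call:
{"fn": "jog_arm", "kwargs": {"commands": [{"x": 0,"y": 0,"z": 0,"roll": 0.14},{"x": 0,"y": 0,"z": 0,"roll": 0.14},{"x": 0,"y": 0,"z": 0,"roll": 0.14},{"x": 0,"y": 0,"z": 0,"roll": 0.14},{"x": 0,"y": 0,"z": 0,"roll": 0.14},{"x": 0,"y": 0,"z": 0,"roll": 0.14},{"x": 0,"y": 0,"z": 0,"roll": 0.14},{"x": 0,"y": 0,"z": 0,"roll": 0.14},{"x": 0,"y": 0,"z": 0,"roll": 0.1},{"x": 0,"y": 0,"z": 0,"roll": 0}]}}

```text
clock: 5.0
tool_pos: [0.6317, 0.0115, 0.2721]
orientation: [-180.0, 0.0, -146.6]
force: [0.4, -0.1, 0.7]
opening: 0.0878
```

Run:
```python
from h import *
import pickle
S={n:snap(n,n+'1') for n in('scene','top')}
pickle.dump(S,open('S1.pkl','wb'))
o=ctrl.get_obs();print(o)
p=o['tool_pos'];print(proj(S['scene'],p),proj(S['top'],p))
for n,(r0,r1,c0,c1) in dict(scene=(130,210,235,335),top=(110,200,190,310)).items():
    im=S[n]['image'][r0:r1,c0:c1,::-1]; f=6; cv2.imwrite(f'pics/{n}1z.png',cv2.resize(im,None,fx=f,fy=f,interpolation=cv2.INTER_CUBIC))
```

```text
{'clock': 5.1, 'joint_pos': array([ 1.87256300e+01,  1.51113637e+01, -1.11774104e+00,  3.50988683e-03,
       -7.37397242e+01, -7.51193033e+01]), 'qvel': array([ 0.20573431,  0.20073387,  0.07621515,  0.07214198, -0.01949843,
        0.10464734]), 'tau': array([-1.23769269e-02, -5.13397658e+01,  2.98453367e+01,  7.11553439e+00,
       -7.26091932e-02, -2.27795988e-01]), 'tool_pos': array([0.63187722, 0.01165021, 0.27200117]), 'orientation': array([-1.79988738e+02,  2.92602001e-02, -1.46392689e+02]), 'force': array([ 0.59480691,  0.34829118, -0.21853229]), 'moment': array([ 0.08743604, -0.07594441,  0.02070514]), 'opening': 0.08751549977753624}
[[285.64392473 163.55328093]] [[239.02618049 159.58187546]]
```

View pics/scene1z.png

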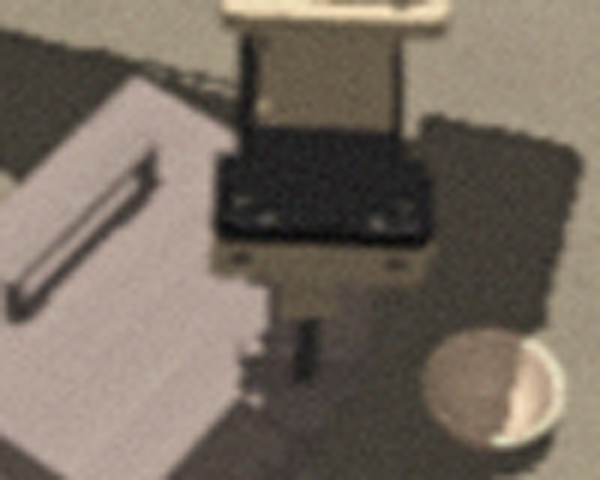

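View pics/top1z.png

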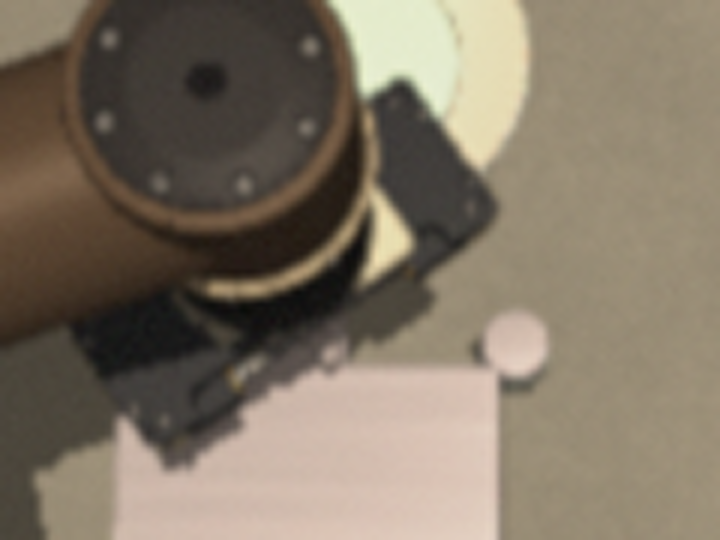

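Run:
```python
from h import *
import pickle
S=pickle.load(open('S1.pkl','rb'));s=S['scene'];t=S['top']
p=np.array([.6319,.01165,.272]);d=np.array([.553,-.833,0])
for k in (.044,.055,.065): print(k,proj(s,p+d*k),proj(t,p+d*k))
```

```text
0.044 [[285.4692613  177.88218761]] [[251.2502859  151.13135923]]
0.055 [[285.42220051 181.58145313]] [[254.30151653 149.02393914]]
0.065 [[285.37887553 184.98706006]] [[257.07369772 147.10925255]]
```

Run:
```python
from h import *
import pickle
S=pickle.load(open('S1.pkl','rb'));s=S['scene'];t=S['top']
for z in (.208,.177,.1425): print(z,proj(s,[.632,.0115,z]),proj(s,[.6328,.0121,z])-proj(s,[.632,.0115,z]),proj(t,[.632,.0115,z]))
```

```text
0.208 [[284.17049816 178.94055276]] [[ 0.38347825 -0.00235505]] [[240.38772652 162.80947171]]
0.177 [[283.50814123 185.79738687]] [[ 0.37392659 -0.00226059]] [[240.97901113 164.28369503]]
0.1425 [[282.80873644 193.03774693]] [[ 0.36384087 -0.00216283]] [[241.60641926 165.84798354]]
```

Call:
{"fn": "jog_arm", "kwargs": {"commands": [{"x": -0.3,"y": 0,"z": 1.0,"roll": 0},{"x": 0,"y": 0,"z": 1.5,"roll": 0},{"x": 0,"y": 0,"z": 1.5,"roll": 0},{"x": 0,"y": 0,"z": 1.5,"roll": 0},{"x": 0,"y": 0,"z": 1.5,"roll": 0},{"x": 0,"y": 0,"z": 1.5,"roll": 0},{"x": 0,"y": 0,"z": 1.0,"roll": 0},{"x": 0,"y": 0,"z": 1.0,"roll": 0},{"x": 0,"y": 0,"z": 0.5,"roll": 0},{"x": 0,"y": 0,"z": 0,"roll": 0}]}}

```text
clock: 6.1
tool_pos: [0.6343, 0.0137, 0.1608]
orientation: [180.0, -0.1, -146.5]
force: [-0.0, 0.3, 0.5]
opening: 0.0875
```

Run:
```python
from h import *
import pickle
S={n:snap(n,n+'2') for n in('scene',)}
pickle.dump(S,open('S2.pkl','wb'))
o=ctrl.get_obs();print(o['clock'],o['tool_pos'],o['orientation'],o['force'],o['moment'])
p=o['tool_pos'];d=np.array([.553,-.833,0])
for k in (.044,.055,.065): print(k,proj(S['scene'],p+d*k))
for n,(r0,r1,c0,c1) in dict(scene=(150,210,250,320)).items():
    im=S[n]['image'][r0:r1,c0:c1,::-1]; f=10; cv2.imwrite(f'pics/{n}2z.png',cv2.resize(im,None,fx=f,fy=f,interpolation=cv2.INTER_CUBIC))
```

```text
6.15 [0.6346466  0.01370928 0.16157248] [-1.79992627e+02 -7.72554231e-03 -1.46532545e+02] [ 0.83380653 -0.36586057  1.03426303] [ 0.0644784  -0.15106311 -0.04305788]
0.044 [[284.2648852 202.6698206]]
0.055 [[284.21483661 206.18423287]]
0.065 [[284.16881336 209.41598635]]
```

View pics/scene2z.png

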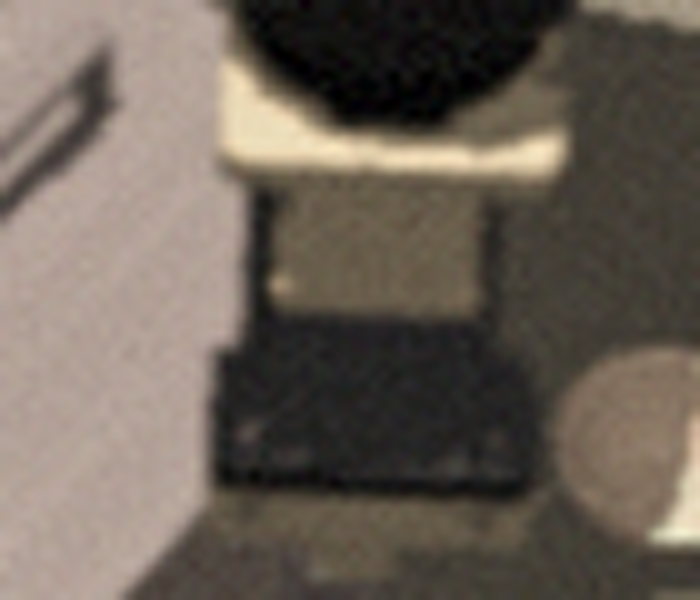

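Call:
{"fn": "jog_arm", "kwargs": {"commands": [{"x": 0,"y": 0,"z": 0.4,"roll": 0},{"x": 0,"y": 0,"z": 0.3,"roll": 0},{"x": 0,"y": 0,"z": 0,"roll": 0}], "gripper": 4}}

```text
clock: 6.45
tool_pos: [0.6344, 0.0137, 0.1543]
orientation: [180.0, -0.0, -146.6]
force: [0.0, -0.7, -0.6]
opening: 0.0694
```

Call:
{"fn": "jog_arm", "kwargs": {"commands": [{"x": 0,"y": 0,"z": 0,"roll": 0},{"x": 0,"y": 0,"z": 0,"roll": 0},{"x": 0,"y": 0,"z": 0,"roll": 0}], "gripper": 2}}

```text
clock: 6.75
tool_pos: [0.6346, 0.0138, 0.1548]
orientation: [-180.0, 0.0, -146.5]
force: [0.2, -0.5, -0.2]
opening: 0.0451
```

Call:
{"fn": "jog_arm", "kwargs": {"commands": [{"x": 0,"y": 0,"z": 0,"roll": 0},{"x": 0,"y": 0,"z": 0,"roll": 0},{"x": 0,"y": 0,"z": 0,"roll": 0},{"x": 0,"y": 0,"z": 0,"roll": 0}], "gripper": 2}}

```text
clock: 7.15
tool_pos: [0.6345, 0.0137, 0.1546]
orientation: [-180.0, 0.0, -146.6]
force: [-0.5, -0.6, -0.8]
opening: 0.0209
```

Call:
{"fn": "jog_arm", "kwargs": {"commands": [{"x": 0,"y": 0,"z": 0,"roll": 0}], "gripper": 1.4}}

```text
clock: 7.25
tool_pos: [0.6346, 0.0137, 0.1546]
orientation: [-180.0, -0.0, -146.6]
force: [0.6, -0.2, 0.1]
opening: 0.0168
```

Call:
{"fn": "jog_arm", "kwargs": {"commands": [{"x": 0,"y": 0,"z": 0,"roll": 0},{"x": 0,"y": 0,"z": 0,"roll": 0}], "gripper": 1.1}}

```text
clock: 7.45
tool_pos: [0.6354, 0.0125, 0.1547]
orientation: [-179.9, 0.0, -146.6]
force: [4.7, -8.0, -3.8]
opening: 0.0113
```

Run:
```python
from h import *
o=ctrl.get_obs();print(o['clock'],o['tool_pos'],o['orientation'],o['force'],o['moment'],o['opening'])
```

```text
7.45 [0.63538598 0.01249556 0.1546746 ] [-1.79880644e+02  4.10037732e-03 -1.46550194e+02] [ 4.69549568 -7.96146242 -3.76700402] [-2.54651183 -1.96304676 -0.01901201] 0.011322378595032111
```

Call:
{"fn": "jog_arm", "kwargs": {"commands": [{"x": 0,"y": 0,"z": 0,"roll": 0},{"x": 0,"y": 0,"z": 0,"roll": 0}], "gripper": 0.8}}

```text
clock: 7.65
tool_pos: [0.6358, 0.012, 0.1548]
orientation: [-179.8, 0.0, -146.6]
force: [5.9, -8.3, -3.6]
opening: 0.0098
```

Run:
```python
from h import *
S={n:snap(n,n+'3') for n in('scene','top')}
o=ctrl.get_obs();print(o['clock'],o['tool_pos'],o['orientation'],o['force'],o['moment'],o['opening'])
im=S['scene']['image'][150:220,240:330,::-1]; cv2.imwrite('pics/scene3z.png',cv2.resize(im,None,fx=8,fy=8,interpolation=cv2.INTER_CUBIC))
```

```text
7.75 [0.63573175 0.01200509 0.15473576] [-1.79847294e+02  1.56880448e-02 -1.46567538e+02] [ 5.81038923 -7.77677862 -3.01078282] [-2.99692075 -2.29785272 -0.02863948] 0.009465937135116145
```

View pics/scene3z.png

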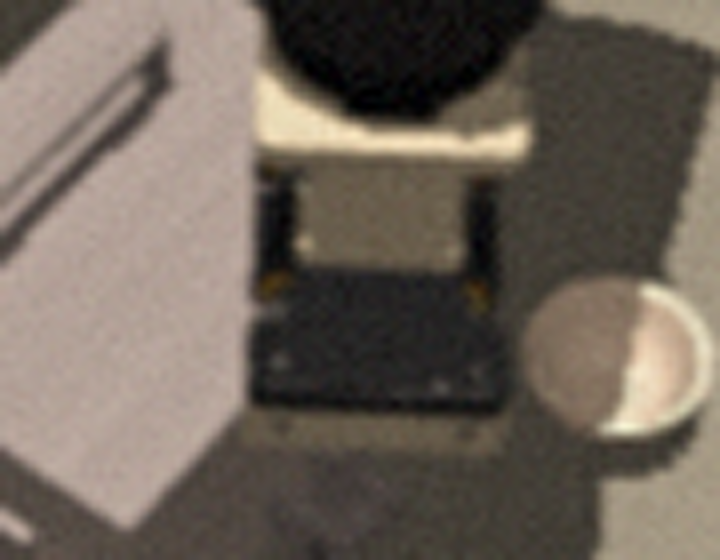

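Call:
{"fn": "jog_arm", "kwargs": {"commands": [{"x": 0,"y": -0.1,"z": 0,"roll": 0},{"x": 0,"y": -0.1,"z": 0,"roll": 0},{"x": 0,"y": 0,"z": 0,"roll": 0}]}}

```text
clock: 8.05
tool_pos: [0.6359, 0.0117, 0.1547]
orientation: [-180.0, 0.0, -146.6]
force: [1.3, -3.2, -0.8]
opening: 0.0098
```

Run:
```python
from h import *
o=ctrl.get_obs();print(o['clock'],o['tool_pos'],o['orientation'],o['force'],o['moment'],o['opening'])
```

```text
8.05 [0.63588957 0.01169282 0.15468014] [-1.79974746e+02  7.13432617e-03 -1.46561068e+02] [ 1.3495345  -3.24850332 -0.7542574 ] [-1.14842666 -0.8330093   0.02206837] 0.0097625530319725
```

Call:
{"fn": "jog_arm", "kwargs": {"commands": [{"x": 0,"y": -0.05,"z": 0,"roll": 0},{"x": 0,"y": 0,"z": -0.026,"roll": -0.1},{"x": 0,"y": 0,"z": -0.026,"roll": -0.1},{"x": 0,"y": 0,"z": -0.026,"roll": -0.1},{"x": 0,"y": 0,"z": -0.025,"roll": -0.1},{"x": 0,"y": 0,"z": 0,"roll": 0}]}}

```text
clock: 8.65
tool_pos: [0.6364, 0.0112, 0.1557]
orientation: [-179.9, -0.0, -123.4]
force: [3.1, -5.1, -1.2]
opening: 0.0096
```

```bash
cat > st.py <<'E'
from h import *
o=ctrl.get_obs();y=np.radians(o['orientation'][2]);f=o['force'];tx=np.array([np.cos(y),np.sin(y)]);ty=np.array([np.sin(y),-np.cos(y)])
print(o['clock'],o['tool_pos'].round(4),o['orientation'].round(2),'F',f.round(1),'Ftool',f[:2]@tx,f[:2]@ty,'M',o['moment'].round(2),o['opening'].round(4),'j6',o['joint_pos'][5].round(1))
E
python3 st.py
```

```text
Traceback (most recent call last):
  File "st.py", line 3, in <module>
    print(o['clock'],o['tool_pos'].round(4),o['orientation'].round(2),'F',f.round(1),'Ftool',f[:2]@tx,f[:2]@ty,'M',o['moment'].round(2),o['opening'].round(4),'j6',o['joint_pos'][5].round(1))
                                                                                                                                        ^^^^^^^^^^^^^^^^^^
AttributeError: 'float' object has no attribute 'round'
```

Call:
{"fn": "jog_arm", "kwargs": {"commands": [{"x": 0,"y": 0,"z": 0,"roll": 0},{"x": -0.22,"y": -0.1,"z": 0,"roll": 0},{"x": 0,"y": 0,"z": 0,"roll": 0}], "gripper": 1.8}}

```text
clock: 8.95
tool_pos: [0.638, 0.0134, 0.1555]
orientation: [180.0, 0.0, -123.6]
force: [-0.7, 0.5, 0.5]
opening: 0.0177
```

Call:
{"fn": "jog_arm", "kwargs": {"commands": [{"x": 0,"y": 0,"z": 0,"roll": 0},{"x": 0,"y": 0,"z": 0,"roll": 0},{"x": 0,"y": 0,"z": 0,"roll": 0}], "gripper": 0.8}}

```text
clock: 9.25
tool_pos: [0.638, 0.0131, 0.1556]
orientation: [180.0, 0.0, -123.6]
force: [0.1, 0.6, -0.2]
opening: 0.0094
```

```bash
sed -i "s/o\['opening'\].round(4)/round(o['opening'],4)/" st.py; python3 st.py
```

```text
9.25 [0.638  0.0131 0.1556] [ 1.7999e+02  1.0000e-02 -1.2362e+02] F [ 0.1  0.6 -0.2] Ftool -0.589688287144356 0.2780023095794289 M [ 0.32 -0.16  0.07] 0.0094 j6 -52.3
```

Call:
{"fn": "jog_arm", "kwargs": {"commands": [{"x": 0,"y": 0,"z": -0.026,"roll": -0.1},{"x": 0,"y": 0,"z": -0.026,"roll": -0.1},{"x": 0,"y": 0,"z": -0.025,"roll": -0.1},{"x": 0,"y": 0,"z": -0.025,"roll": -0.1},{"x": 0,"y": 0,"z": -0.026,"roll": -0.1},{"x": 0,"y": 0,"z": -0.025,"roll": -0.1}]}}

```text
clock: 9.85
tool_pos: [0.6377, 0.0132, 0.157]
orientation: [180.0, 0.0, -89.0]
force: [-0.2, 0.9, 0.8]
opening: 0.0096
```

```bash
python3 st.py
```

```text
9.85 [0.6377 0.0132 0.157 ] [ 1.7997e+02  2.0000e-02 -8.9030e+01] F [-0.2  0.9  0.8] Ftool -0.9164092397416692 0.22106347067967158 M [ 0.49  0.35 -0.01] 0.0096 j6 -17.7
```

Call:
{"fn": "jog_arm", "kwargs": {"commands": [{"x": 0,"y": 0,"z": -0.026,"roll": -0.1},{"x": 0,"y": 0,"z": -0.026,"roll": -0.1},{"x": 0,"y": 0,"z": -0.025,"roll": -0.1},{"x": 0,"y": 0,"z": -0.025,"roll": -0.1},{"x": 0,"y": 0,"z": -0.026,"roll": -0.1},{"x": 0,"y": 0,"z": -0.025,"roll": -0.1}]}}

```text
clock: 10.45
tool_pos: [0.6374, 0.013, 0.1585]
orientation: [180.0, 0.0, -54.7]
force: [-1.9, 1.1, 0.7]
opening: 0.0092
```

```bash
python3 st.py
```

```text
10.45 [0.6374 0.013  0.1585] [ 1.7995e+02  4.0000e-02 -5.4660e+01] F [-1.9  1.1  0.7] Ftool -2.022779316167761 0.9487546375151431 M [ 0.32  0.66 -0.05] 0.0092 j6 16.7
```

Call:
{"fn": "jog_arm", "kwargs": {"commands": [{"x": 0,"y": 0,"z": -0.026,"roll": -0.1},{"x": 0,"y": 0,"z": -0.026,"roll": -0.1},{"x": 0,"y": 0,"z": -0.025,"roll": -0.1},{"x": 0,"y": 0,"z": -0.025,"roll": -0.1},{"x": 0,"y": 0,"z": -0.026,"roll": -0.1},{"x": 0,"y": 0,"z": -0.025,"roll": -0.1}]}}

```text
clock: 11.05
tool_pos: [0.6372, 0.0128, 0.16]
orientation: [180.0, 0.1, -20.3]
force: [-1.5, 0.4, 1.0]
opening: 0.0098
```

```bash
python3 st.py
```

```text
11.05 [0.6372 0.0128 0.16  ] [ 1.7996e+02  8.0000e-02 -2.0280e+01] F [-1.5  0.4  1. ] Ftool -1.5481106365338522 0.16561296126840658 M [-0.07  0.77 -0.03] 0.0098 j6 51.1
```

Call:
{"fn": "jog_arm", "kwargs": {"commands": [{"x": 0,"y": 0,"z": -0.026,"roll": -0.1},{"x": 0,"y": 0,"z": -0.026,"roll": -0.1},{"x": 0,"y": 0,"z": -0.025,"roll": -0.1},{"x": 0,"y": 0,"z": -0.01,"roll": -0.04},{"x": 0,"y": 0,"z": 0,"roll": 0}]}}

```text
clock: 11.55
tool_pos: [0.6372, 0.0126, 0.1609]
orientation: [180.0, 0.1, -1.0]
force: [-2.2, -1.0, 1.0]
opening: 0.01
```

```bash
python3 st.py
python3 - <<'E'
from h import *
import pickle
S={n:snap(n,n+'4') for n in('scene','top')}
pickle.dump(S,open('S4.pkl','wb'))
S0=pickle.load(open('S0.pkl','rb'))
print(proj(S['scene'],[[.538,.017,.14],[.538,.017,.15]]))
a=S0['scene']['image'][140:240,200:310];b=S['scene']['image'][140:240,200:310]
cv2.imwrite('pics/cmp4.png',cv2.resize(np.hstack([a,b])[:,:,::-1],None,fx=3.6,fy=3.6,interpolation=cv2.INTER_CUBIC))
E
```

```text
11.55 [0.6372 0.0126 0.1609] [ 1.7998e+02  8.0000e-02 -1.0000e+00] F [-2.2 -1.   1. ] Ftool -2.17401005620246 1.0712594204989836 M [-0.46  0.91  0.06] 0.01 j6 70.4
[[256.53579822 175.98725189]
 [256.52793404 173.86773324]]
```

View pics/cmp4.png

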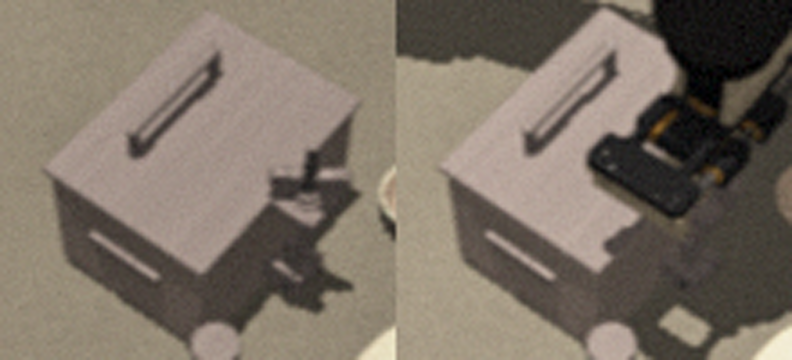

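```bash
cat > lid.py <<'E'
from h import *
import pickle,sys
def shift(A,B,r):
    r0,r1,c0,c1=r
    g=lambda I:cv2.GaussianBlur(cv2.cvtColor(I,cv2.COLOR_RGB2GRAY)[r0:r1,c0:c1].astype(np.float32),(0,0),.7)
    W=np.eye(2,3,dtype=np.float32)
    try: cc,W=cv2.findTransformECC(g(A),g(B),W,cv2.MOTION_TRANSLATION,(3,100,1e-6),None,1)
    except cv2.error as e: return None
    return W[:,2].round(2),round(cc,3)
R=dict(handle=(150,187,232,262),lcorner=(178,200,206,228),fedge=(188,212,222,248),bar=(200,222,222,248),shaker=(226,256,248,275),mustard=(280,320,180,215),plate=(230,295,290,370),nearc=(205,222,246,262))
if __name__=='__main__':
    A=pickle.load(open('S0.pkl','rb'))['scene']['image'];B=pickle.load(open(sys.argv[1],'rb'))['scene']['image']
    for k,r in R.items(): print(k,shift(A,B,r))
E
python3 lid.py S4.pkl; python3 lid.py S2.pkl
```

```text
handle None
lcorner (array([-0.13, -0.58], dtype=float32), 0.993)
fedge (array([ 0.33, -0.06], dtype=float32), 0.995)
bar (array([0.31, 0.03], dtype=float32), 0.975)
shaker (array([-0.21,  0.05], dtype=float32), 0.699)
mustard (array([-0.03,  0.  ], dtype=float32), 0.999)
plate (array([0.04, 0.11], dtype=float32), 0.99)
nearc (array([-1.39, -0.4 ], dtype=float32), 0.785)
handle (array([-0.7 ,  0.31], dtype=float32), 0.601)
lcorner (array([ 0.03, -0.  ], dtype=float32), 0.999)
fedge (array([-0.44, -0.26], dtype=float32), 0.968)
bar (array([-0.03, -0.01], dtype=float32), 0.999)
shaker (array([-0.  , -0.02], dtype=float32), 0.999)
mustard (array([-0.01, -0.01], dtype=float32), 0.999)
plate (array([0.42, 0.38], dtype=float32), 0.932)
nearc (array([-0.01,  0.  ], dtype=float32), 0.999)
```

```bash
cat > edge.py <<'E'
from h import *
import pickle,sys
def edge(I,x0,x1,p0=(213,187.7),p1=(256,216)):
    g=cv2.cvtColor(I,cv2.COLOR_RGB2GRAY).astype(float); out=[]
    for c in range(x0,x1):
        r=p0[1]+(p1[1]-p0[1])*(c-p0[0])/(p1[0]-p0[0]); a=int(round(r))-5
        d=np.clip(-(np.diff(g[a:a+11,c])),0,None); out.append((d*(np.arange(a,a+10)+.5)).sum()/d.sum() -0*r)
    return np.array(out)
if __name__=='__main__':
    L=[pickle.load(open(f,'rb'))['scene']['image'] for f in sys.argv[1:]]
    for x in ((216,226),(226,236),(236,246),(246,254)):
        e=[edge(I,*x) for I in L]; print(x,[((k-e[0]).mean().round(2),(k-e[0]).std().round(2)) for k in e])
E
python3 edge.py S0.pkl S1.pkl S2.pkl S4.pkl
```

```text
(216, 226) [(np.float64(0.0), np.float64(0.0)), (np.float64(0.01), np.float64(0.13)), (np.float64(0.14), np.float64(0.25)), (np.float64(-0.48), np.float64(0.23))]
(226, 236) [(np.float64(0.0), np.float64(0.0)), (np.float64(-0.04), np.float64(0.22)), (np.float64(0.06), np.float64(0.27)), (np.float64(-0.39), np.float64(0.18))]
(236, 246) [(np.float64(0.0), np.float64(0.0)), (np.float64(0.0), np.float64(0.13)), (np.float64(-0.04), np.float64(0.15)), (np.float64(-0.58), np.float64(0.18))]
(246, 254) [(np.float64(0.0), np.float64(0.0)), (np.float64(-0.01), np.float64(0.24)), (np.float64(0.05), np.float64(0.2)), (np.float64(-0.51), np.float64(0.21))]
```

Call:
{"fn": "jog_arm", "kwargs": {"commands": [{"x": -0.04,"y": 0.02,"z": -0.024,"roll": -0.096},{"x": 0,"y": 0,"z": -0.024,"roll": -0.096},{"x": 0,"y": 0,"z": -0.024,"roll": -0.096},{"x": 0,"y": 0,"z": -0.024,"roll": -0.096},{"x": 0,"y": 0,"z": -0.024,"roll": -0.096},{"x": 0,"y": 0,"z": -0.025,"roll": -0.096},{"x": 0,"y": 0,"z": -0.025,"roll": -0.096},{"x": 0,"y": 0,"z": -0.025,"roll": -0.096},{"x": 0,"y": 0,"z": -0.025,"roll": -0.096},{"x": 0,"y": 0,"z": -0.025,"roll": -0.096},{"x": 0,"y": 0,"z": 0,"roll": 0}]}}

```text
clock: 12.75
tool_pos: [0.6376, 0.0122, 0.1634]
orientation: [180.0, 0.0, 54.0]
force: [-0.6, -3.6, -0.5]
opening: 0.0096
```

```bash
python3 st.py
python3 - <<'E'
from h import *
import pickle
pickle.dump({'scene':snap('scene','scene5')},open('S5.pkl','wb'))
E
python3 edge.py S0.pkl S4.pkl S5.pkl
```

```text
12.75 [0.6376 0.0122 0.1634] [1.7998e+02 3.0000e-02 5.4000e+01] F [-0.6 -3.6 -0.5] Ftool -3.2623264271391195 1.5857338577393536 M [-1.38  0.08  0.03] 0.0096 j6 125.4
(216, 226) [(np.float64(0.0), np.float64(0.0)), (np.float64(-0.48), np.float64(0.23)), (np.float64(-0.4), np.float64(0.26))]
(226, 236) [(np.float64(0.0), np.float64(0.0)), (np.float64(-0.39), np.float64(0.18)), (np.float64(-0.37), np.float64(0.28))]
(236, 246) [(np.float64(0.0), np.float64(0.0)), (np.float64(-0.58), np.float64(0.18)), (np.float64(-0.56), np.float64(0.17))]
(246, 254) [(np.float64(0.0), np.float64(0.0)), (np.float64(-0.51), np.float64(0.21)), (np.float64(-0.5), np.float64(0.14))]
```

Call:
{"fn": "jog_arm", "kwargs": {"commands": [{"x": 0,"y": 0,"z": 0,"roll": 0},{"x": 0,"y": 0,"z": 0,"roll": 0},{"x": 0,"y": 0,"z": -0.5,"roll": 0},{"x": 0,"y": 0,"z": -1,"roll": 0},{"x": 0,"y": 0,"z": -1.3,"roll": 0},{"x": 0,"y": 0,"z": -1.2,"roll": 0},{"x": 0,"y": 0,"z": -1.5,"roll": 0},{"x": 0,"y": 0,"z": -2.0,"roll": 0},{"x": 0,"y": 0,"z": -2.0,"roll": 0},{"x": 0,"y": 0,"z": -2.0,"roll": 0}], "gripper": 3}}

```text
clock: 13.8
tool_pos: [0.6377, 0.0127, 0.2807]
orientation: [179.9, -0.1, 54.0]
force: [0.2, 0.7, -0.2]
opening: 0.03
```

Call:
{"fn": "jog_arm", "kwargs": {"commands": [{"x": 0,"y": 0,"z": -2.0,"roll": 0.14},{"x": 0,"y": 0,"z": 0,"roll": 0.14},{"x": 0,"y": 0,"z": 0,"roll": 0.14},{"x": 0,"y": 0,"z": 0,"roll": 0.14},{"x": 0,"y": 0,"z": 0,"roll": 0.14},{"x": 0,"y": 0,"z": 0,"roll": 0.14},{"x": 0,"y": 0,"z": 0,"roll": 0.13},{"x": 0,"y": 0,"z": 0,"roll": 0}]}}

```text
clock: 14.6
tool_pos: [0.6377, 0.0127, 0.2998]
orientation: [-180.0, -0.1, -1.7]
force: [0.4, -0.1, -0.1]
opening: 0.0297
```

```bash
python3 st.py
python3 - <<'E'
from h import *
import pickle
S={n:snap(n,n+'6') for n in('scene','top')}
pickle.dump(S,open('S6.pkl','wb'))
S0=pickle.load(open('S0.pkl','rb'))
a=S0['scene']['image'][160:225,250:320];b=S['scene']['image'][160:225,250:320]
cv2.imwrite('pics/cmp6.png',cv2.resize(np.hstack([a,b])[:,:,::-1],None,fx=5.7,fy=5.7,interpolation=cv2.INTER_CUBIC))
E
```

```text
14.6 [0.6377 0.0127 0.2998] [-1.7998e+02 -8.0000e-02 -1.7100e+00] F [ 0.4 -0.1 -0.1] Ftool 0.4536578655663028 0.12147997168555304 M [-0.03 -0.02  0.02] 0.0297 j6 69.6
```

View pics/cmp6.png

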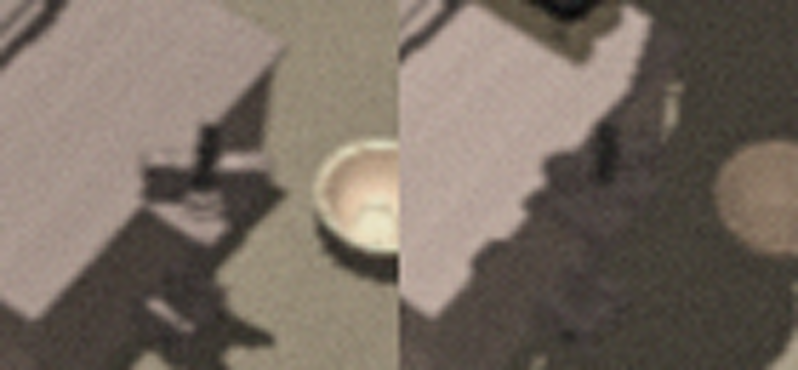

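Call:
{"fn": "jog_arm", "kwargs": {"commands": [{"x": 0,"y": 0,"z": 1,"roll": 0},{"x": 0,"y": 0,"z": 2,"roll": 0},{"x": 0,"y": 0,"z": 2,"roll": 0},{"x": 0,"y": 0,"z": 2,"roll": 0},{"x": 0,"y": 0,"z": 1.5,"roll": 0},{"x": 0,"y": 0,"z": 1,"roll": 0},{"x": 0,"y": 0,"z": 1,"roll": 0},{"x": 0,"y": 0,"z": 0.45,"roll": 0},{"x": 0,"y": 0,"z": 0,"roll": 0}]}}

```text
clock: 15.6
tool_pos: [0.6374, 0.0127, 0.1885]
orientation: [180.0, 0.0, -1.6]
force: [0.9, 0.4, -0.3]
opening: 0.0301
```

```bash
python3 st.py
python3 - <<'E'
from h import *
s=snap('scene','scene7')
im=s['image'][140:215,240:340,::-1]; im=np.clip(im.astype(float)*1.8,0,255).astype(np.uint8); cv2.imwrite('pics/scene7z.png',cv2.resize(im,None,fx=8,fy=8,interpolation=cv2.INTER_CUBIC))
E
```

```text
15.6 [0.6374 0.0127 0.1885] [ 1.7999e+02  4.0000e-02 -1.5700e+00] F [ 0.9  0.4 -0.3] Ftool 0.8768628745633227 -0.4110382667645299 M [-0.01  0.05  0.01] 0.0301 j6 69.8
```

View pics/scene7z.png

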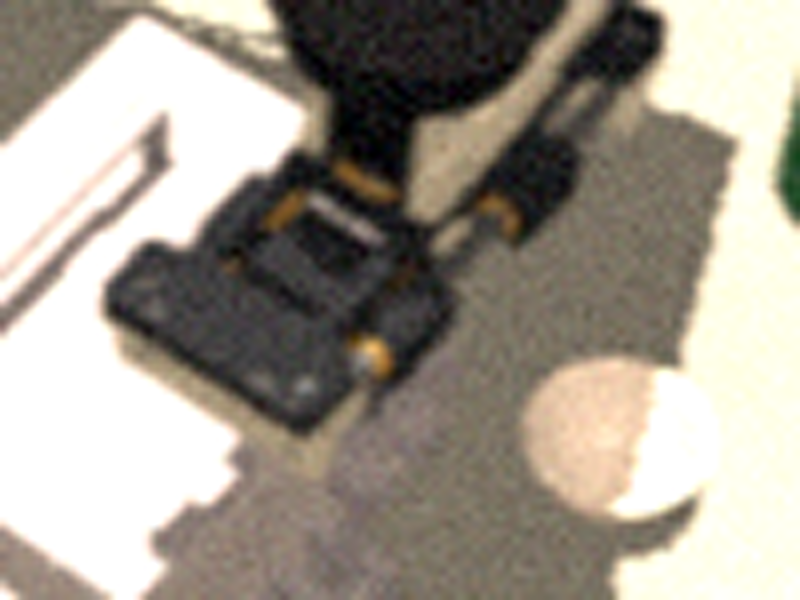

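Call:
{"fn": "jog_arm", "kwargs": {"commands": [{"x": 0,"y": 0,"z": -0.1,"roll": 0},{"x": 0,"y": 0,"z": 0,"roll": 0},{"x": 0,"y": 0,"z": 0,"roll": 0},{"x": 0,"y": 0,"z": 0,"roll": 0},{"x": 0,"y": 0,"z": 0,"roll": 0}], "gripper": 0.6}}

```text
clock: 16.15
tool_pos: [0.6377, 0.0126, 0.1904]
orientation: [180.0, -0.0, -1.6]
force: [0.3, -0.9, 1.0]
opening: 0.0068
```

```bash
python3 st.py
```

```text
16.15 [0.6377 0.0126 0.1904] [ 1.7999e+02 -3.0000e-02 -1.5900e+00] F [ 0.3 -0.9  1. ] Ftool 0.2909525538632602 0.8459106074472121 M [-0.31  0.17 -0.04] 0.0068 j6 69.8
```

Call:
{"fn": "jog_arm", "kwargs": {"commands": [{"x": 0,"y": 0,"z": 0,"roll": 0},{"x": 0,"y": 0,"z": 0,"roll": 0}], "gripper": 0}}

```text
clock: 16.35
tool_pos: [0.6377, 0.0126, 0.1904]
orientation: [180.0, -0.0, -1.6]
force: [-0.8, -0.6, 3.3]
opening: 0.0069
```

```bash
python3 st.py
```

```text
16.35 [0.6377 0.0126 0.1904] [ 1.7999e+02 -2.0000e-02 -1.5900e+00] F [-0.8 -0.6  3.3] Ftool -0.8216565658474513 0.629352811031017 M [-0.43  0.21  0.  ] 0.0069 j6 69.8
```

Call:
{"fn": "jog_arm", "kwargs": {"commands": [{"x": 0.2,"y": 0,"z": 0,"roll": 0},{"x": 0.3,"y": 0,"z": 0.01,"roll": 0},{"x": 0.3,"y": 0,"z": 0.01,"roll": 0}]}}

```text
clock: 16.65
tool_pos: [0.6457, 0.0124, 0.1901]
orientation: [180.0, 0.0, -1.6]
force: [-2.2, -0.5, 6.4]
opening: 0.007
```

```bash
python3 st.py
```

```text
16.65 [0.6457 0.0124 0.1901] [ 1.7999e+02  1.0000e-02 -1.5900e+00] F [-2.2 -0.5  6.4] Ftool -2.139604844753237 0.5115699442565118 M [-0.35  1.14  0.04] 0.007 j6 70.0
```

Call:
{"fn": "jog_arm", "kwargs": {"commands": [{"x": 0.3,"y": 0,"z": 0.02,"roll": 0},{"x": 0.3,"y": 0,"z": 0.02,"roll": 0}]}}

```text
clock: 16.85
tool_pos: [0.6517, 0.0122, 0.1897]
orientation: [180.0, 0.0, -1.6]
force: [-2.4, -0.3, 5.8]
opening: 0.0066
```

```bash
python3 st.py
```

```text
16.85 [0.6517 0.0122 0.1897] [ 1.7999e+02  2.0000e-02 -1.5900e+00] F [-2.4 -0.3  5.8] Ftool -2.3618779188869987 0.3768356851973178 M [-0.28  1.22 -0.01] 0.0066 j6 70.2
```

Call:
{"fn": "jog_arm", "kwargs": {"commands": [{"x": 0.5,"y": 0,"z": 0.05,"roll": 0},{"x": 0.5,"y": 0,"z": 0.06,"roll": 0},{"x": 0.52,"y": 0,"z": 0.08,"roll": 0},{"x": 0.72,"y": 0,"z": 0.14,"roll": 0},{"x": 0.71,"y": 0,"z": 0.18,"roll": 0}]}}

```text
clock: 17.35
tool_pos: [0.6817, 0.0114, 0.1842]
orientation: [180.0, 0.0, -1.6]
force: [-2.3, -1.6, 4.7]
opening: 0.0067
```

```bash
python3 st.py
```

```text
17.35 [0.6817 0.0114 0.1842] [179.99   0.    -1.59] F [-2.3 -1.6  4.7] Ftool -2.2701296887542215 1.7079587419055795 M [-0.55  0.99  0.07] 0.0067 j6 71.1
```

Call:
{"fn": "jog_arm", "kwargs": {"commands": [{"x": 0.7,"y": 0,"z": 0.2,"roll": 0},{"x": 0.7,"y": 0,"z": 0.24,"roll": 0},{"x": 0.68,"y": 0,"z": 0.26,"roll": 0},{"x": 0.67,"y": 0,"z": 0.3,"roll": 0},{"x": 0.66,"y": 0,"z": 0.33,"roll": 0},{"x": 0.64,"y": 0,"z": 0.35,"roll": 0}]}}

```text
clock: 17.95
tool_pos: [0.7221, 0.0103, 0.1671]
orientation: [180.0, 0.0, -1.6]
force: [-2.5, -1.3, 2.4]
opening: 0.0067
```

```bash
python3 st.py
python3 - <<'E'
from h import *
import pickle
s=snap('scene','scene8'); pickle.dump({'scene':s},open('S8.pkl','wb'))
im=s['image'][130:230,220:360,::-1]; im=np.clip(im.astype(float)*1.5,0,255).astype(np.uint8); cv2.imwrite('pics/scene8z.png',cv2.resize(im,None,fx=5.7,fy=5.7,interpolation=cv2.INTER_CUBIC))
E
```

```text
17.95 [0.7221 0.0103 0.1671] [180.     0.    -1.59] F [-2.5 -1.3  2.4] Ftool -2.413630137176598 1.359259623423431 M [-0.69  0.83  0.04] 0.0067 j6 72.2
```

View pics/scene8z.png

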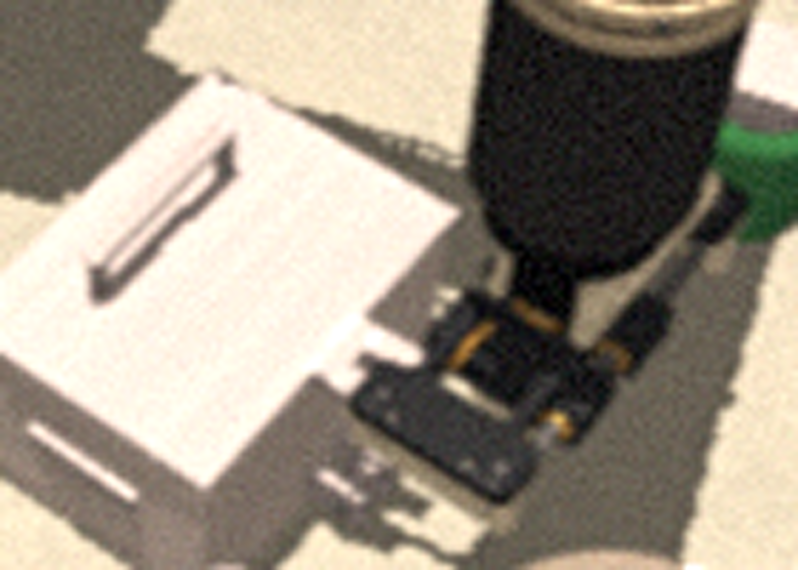

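Call:
{"fn": "jog_arm", "kwargs": {"commands": [{"x": 0.63,"y": 0,"z": 0.38,"roll": 0},{"x": 0.61,"y": 0,"z": 0.41,"roll": 0},{"x": 0.59,"y": 0,"z": 0.43,"roll": 0},{"x": 0.57,"y": 0,"z": 0.46,"roll": 0},{"x": 0.55,"y": 0,"z": 0.48,"roll": 0},{"x": 0.53,"y": 0,"z": 0.51,"roll": 0},{"x": 0.51,"y": 0,"z": 0.53,"roll": 0},{"x": 0.48,"y": 0,"z": 0.55,"roll": 0}]}}

```text
clock: 18.8
tool_pos: [0.7666, 0.0091, 0.1295]
orientation: [180.0, 0.0, -1.6]
force: [-0.8, -3.1, 1.5]
opening: 0.0071
```

```bash
python3 st.py
```

```text
18.8 [0.7666 0.0091 0.1295] [180.     0.    -1.59] F [-0.8 -3.1  1.5] Ftool -0.7640883499361337 3.0746664610550662 M [-0.91  0.64  0.02] 0.0071 j6 73.2
```

Call:
{"fn": "jog_arm", "kwargs": {"commands": [{"x": 0.46,"y": 0,"z": 0.57,"roll": 0},{"x": 0.43,"y": 0,"z": 0.59,"roll": 0},{"x": 0.41,"y": 0,"z": 0.61,"roll": 0},{"x": 0.38,"y": 0,"z": 0.63,"roll": 0},{"x": 0.35,"y": 0,"z": 0.64,"roll": 0},{"x": 0.33,"y": 0,"z": 0.66,"roll": 0},{"x": 0.3,"y": 0,"z": 0.67,"roll": 0},{"x": 0.26,"y": 0,"z": 0.68,"roll": 0}]}}

```text
clock: 19.6
tool_pos: [0.7956, 0.0083, 0.0789]
orientation: [180.0, 0.0, -1.6]
force: [-0.8, -1.4, 1.5]
opening: 0.0064
```

```bash
python3 st.py
python3 - <<'E'
from h import *
import pickle
s=snap('scene','scene9'); pickle.dump({'scene':s},open('S9.pkl','wb'))
im=s['image'][130:270,230:390,::-1]; im=np.clip(im.astype(float)*1.5,0,255).astype(np.uint8); cv2.imwrite('pics/scene9z.png',cv2.resize(im,None,fx=4.2,fy=4.2,interpolation=cv2.INTER_CUBIC))
E
```

```text
19.6 [0.7956 0.0083 0.0789] [180.     0.    -1.59] F [-0.8 -1.4  1.5] Ftool -0.7437652713947208 1.4530921413493152 M [-0.96  0.49  0.  ] 0.0064 j6 73.9
```

View pics/scene9z.png

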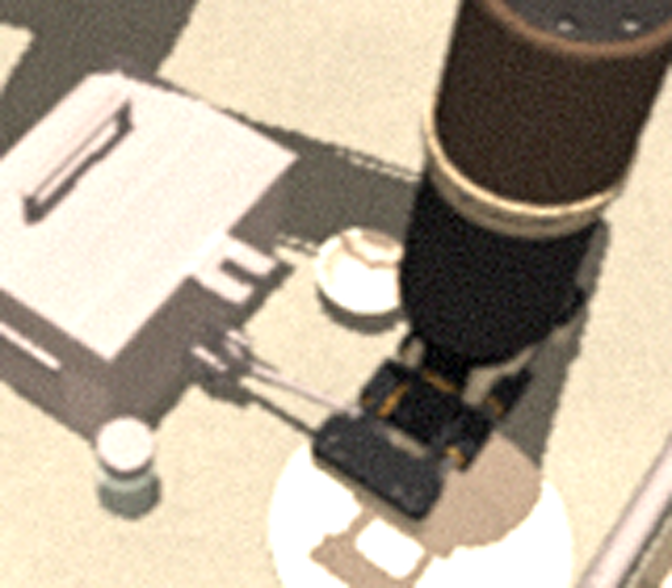

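Call:
{"fn": "jog_arm", "kwargs": {"commands": [{"x": 0,"y": 0,"z": 0,"roll": 0},{"x": 0,"y": 0,"z": 0,"roll": 0},{"x": 0,"y": 0,"z": 0,"roll": 0},{"x": 0,"y": 0,"z": 0,"roll": 0},{"x": 0.2,"y": 0,"z": -0.5,"roll": 0},{"x": 0.2,"y": 0,"z": -0.8,"roll": 0}], "gripper": 3}}

```text
clock: 20.25
tool_pos: [0.7993, 0.0083, 0.0927]
orientation: [180.0, 0.0, -1.6]
force: [0.2, 0.2, -1.1]
opening: 0.0299
```

```bash
python3 st.py
```

```text
20.25 [0.7993 0.0083 0.0927] [ 1.80e+02  4.00e-02 -1.59e+00] F [ 0.2  0.2 -1.1] Ftool 0.20094658137255045 -0.17795387670874 M [-0.06 -0.04  0.02] 0.0299 j6 73.9
```

Call:
{"fn": "jog_arm", "kwargs": {"commands": [{"x": 0,"y": 0,"z": -1,"roll": 0},{"x": 0,"y": 0,"z": -1.5,"roll": 0},{"x": 0,"y": 0,"z": -2,"roll": 0},{"x": 0,"y": 0,"z": -3,"roll": 0},{"x": 0,"y": 0,"z": -3,"roll": 0},{"x": 0,"y": 0,"z": -3,"roll": 0},{"x": -2,"y": -3,"z": -2,"roll": 0},{"x": -2,"y": -4,"z": 0,"roll": 0},{"x": -2,"y": -4,"z": 0,"roll": 0},{"x": -2,"y": -4,"z": 0,"roll": 0},{"x": -2,"y": -4,"z": 0,"roll": 0},{"x": 0,"y": 0,"z": 0,"roll": 0}]}}

```text
clock: 21.45
tool_pos: [0.7028, 0.2059, 0.2496]
orientation: [-179.9, -0.1, -1.3]
force: [0.3, -0.8, 0.0]
opening: 0.03
```

```bash
python3 st.py
python3 - <<'E'
from h import *
import pickle
S={n:snap(n,n+'10') for n in('scene','top')}; s=S['scene'];pickle.dump(S,open('S10.pkl','wb'))
im=s['image'][130:270,230:390,::-1]; im=np.clip(im.astype(float)*1.4,0,255).astype(np.uint8); cv2.imwrite('pics/scene10z.png',cv2.resize(im,None,fx=4.2,fy=4.2,interpolation=cv2.INTER_CUBIC))
for q in('bolt_tip','bolt_pivot','nut_grip'): print(q,[(np.round(np.array(r['position'])*[512,384],1),r['confidence']) for r in ctrl.search_frame('scene',q)[:2]])
for d in (50,60,70,80):
    a=np.radians(d);print(d,proj(s,[.638+.173*np.sin(a),.0115,.035+.173*np.cos(a)]))
E
python3 lid.py S10.pkl; python3 edge.py S0.pkl S10.pkl
```

```text
21.45 [0.7028 0.2059 0.2496] [-1.7989e+02 -1.0000e-01 -1.3100e+00] F [ 0.3 -0.8  0. ] Ftool 0.3364821650733283 0.8248032592131358 M [-0.14  0.01 -0.02] 0.03 j6 57.2
bolt_tip [(array([312.5, 229. ]), 0.53)]
bolt_pivot [(array([316.6, 227.2]), 0.51)]
nut_grip [(array([319.1, 228.7]), 0.49), (array([258.5, 177.2]), 0.39)]
50 [[326.57110087 218.24050825]]
60 [[330.81919598 226.2976854 ]]
70 [[333.3192392  233.69988603]]
80 [[334.06270365 240.19056896]]
handle (array([ 0.02, -0.68], dtype=float32), 0.984)
lcorner (array([-0.13, -0.56], dtype=float32), 0.993)
fedge (array([-0.51, -0.6 ], dtype=float32), 0.917)
bar (array([ 0.18, -0.07], dtype=float32), 0.983)
shaker (array([-0.01,  0.  ], dtype=float32), 0.999)
mustard (array([ 0.02, -0.02], dtype=float32), 0.999)
plate (array([0.18, 0.49], dtype=float32), 0.824)
nearc (array([ 0.12, -0.3 ], dtype=float32), 0.961)
(216, 226) [(np.float64(0.0), np.float64(0.0)), (np.float64(-0.46), np.float64(0.25))]
(226, 236) [(np.float64(0.0), np.float64(0.0)), (np.float64(-0.41), np.float64(0.27))]
(236, 246) [(np.float64(0.0), np.float64(0.0)), (np.float64(-0.55), np.float64(0.22))]
(246, 254) [(np.float64(0.0), np.float64(0.0)), (np.float64(-0.44), np.float64(0.13))]
```

View pics/scene10z.png

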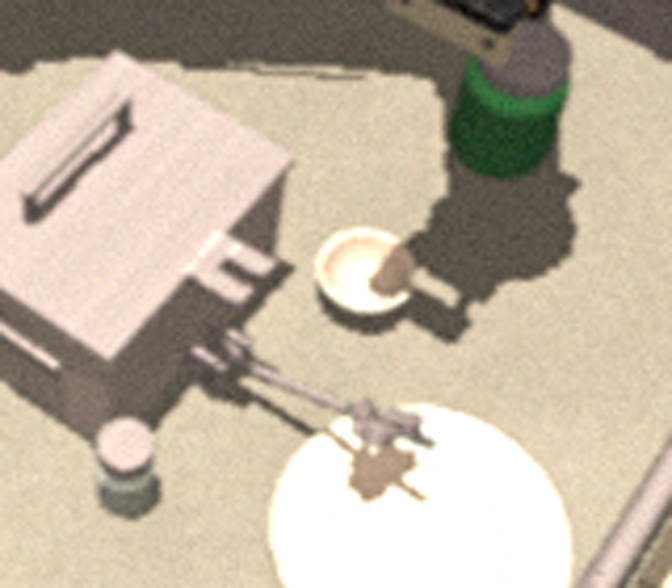

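View pics/top10.png

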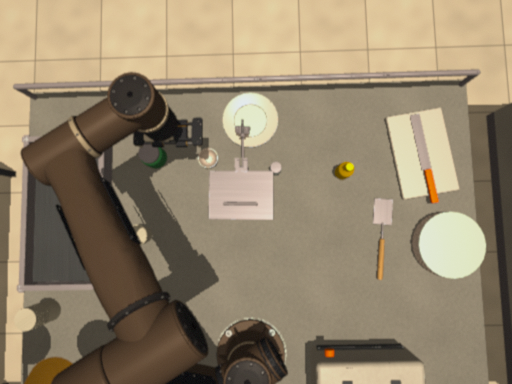

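Run:
```python
from h import *
print(ctrl.close_job()); print(ctrl.get_obs()['clock'])
```

```text
the job is handed in; nothing more can be done
None
the job is handed in; nothing more can be done
```

I unscrewed the wing nut about 200° counter-clockwise, a rise of about 8.9 mm. I then gripped the bolt's tip, swung it out of the slot to about 70° from upright, let go and moved the arm clear. I handed the job in at about 22 s.

- **Nut height:** the lid rose about 2.3 mm and then stopped, so the nut should sit about 6.6 mm above the lug. That figure assumes the nut started tight on the lug. I worked it out from the turn and the lid's shift in the picture rather than measuring it directly.
- **Swing:** the bolt passed the lip with only its hinge resistance, about 2.4 N outward. The upward force peaked at about 6 N, which may only have been the grip sitting on the bolt's end.
- **Bolt angle:** the last picture puts the tip at about 70°, but the scene camera was off by up to 3 pixels, so about 66 to 70°. The grip position alone gives at least 64°. Both are past the 60° asked for.
- **Forces:** the largest sideways force I read was about 10 N, at the first, slightly off-centre grip. I corrected it straight away.
- **Other things on the counter:** the shaker and mustard show no shift in the last picture. The plate check disagreed (0.5 pixel, low match), but the nut and its shadow cover part of the plate there. The ramekin and jar looked undisturbed. I didn't check the cup or turner closely, but the gripper never went near them.
- **Finger opening:** it read 6.9 mm on the bolt's 9 mm threaded end, which I could not explain, though the grip held throughout.

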